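Pull the kiln-stilt tote out of its dock and tip the stilts into the scoop corner

TASK

The small metal tote of kiln stilts is clipped into its wooden dock; take it by its grip bar and pull it straight up out of the two spring catches. Then, in the air, tip it so that all four stilts slide together into the corner where the walls are cut down, ready to be picked out, without losing one and without disturbing the other things. Finish while still holding the tote up, tilted towards that corner and still, clear of the dock and the table.

Things in the scene. Friction and masses are not known exactly. Their poses are not given: they have to be found in the camera images.
- tote: Open sheet-metal tote, 116 (x) x 166 (y) mm outside, walls and floor 3 mm, 0.24 to 0.39 kg empty. Origin: centre of its underside, z up. Walls 40 mm high but cut down round the scoop corner. A steel strap rises from the middle of each short end (y = -84, +84) to carry the grip bar. Smooth inside: the stilts begin to slide at a slope of about 14 to 20 degrees.
- grip_bar (a point): Centre of the tote's handle, 100 mm above the underside: a wooden grip bar 70 mm long (along the tote's y), 18 mm wide (x), 24 mm high (88 to 112 mm above the underside), with flat sides and free space below it, on a thin steel rod (7 mm) between the two straps.
- scoop_corner (a point): Inner floor corner of the tote at tote x = -55, y = +80, z = +3 mm (near left, for the robot, as it stands in the dock). Here both walls are cut down to 22 mm over 36 mm from the corner, then slope up over 22 mm to the full 40 mm.
- stilt_1: One of four alike white glazed ceramic tripod stilts, 37 mm across, 13 mm high, 15 g, lying loose in the tote in the end away from the scoop corner. Origin: centre of its underside.
- stilt_2: As stilt_1.
- stilt_3: As stilt_1.
- stilt_4: As stilt_1.
- dock: Wooden dock fixed to the table: plank 60 (x) x 214 (y) x 14 mm on which the tote stands (axes parallel, origins above one another), and a cheek 78 mm high at each end with a guide slot and a spring roller that holds down a bead on the tote's strap. Pulled straight up, the tote comes free in the first 25 mm with about 13 to 18 N, weight included. Origin: centre of its underside.
- pinch_bowl: Bystander: small clay bowl, 68 mm wide, 36 mm high, on the white board behind; origin at the centre of its underside.
- slip_jar: Bystander: lidded plastic slip jar, 59 mm wide, 84 mm high, on the white board; origin at the centre of its underside.
- rib_wood: Bystander: flat wooden rib, 48 x 102 x 8 mm, lying on the white board; origin at the centre of its underside.

How it is judged:
By the outcome, as a careful person would: the job done as asked, in the order asked, and still so for the second after the job is handed in, while the arm keeps its last pose, push and grip.
It also fails if it takes over 40 s, if anything falls off the work surface, if the arm or the gripper's body presses on something with over 40 N, if the wrist force passes 120 N, or if a joint passes its speed limit or range.

ROBOT

A 6-joint arm with a two-finger parallel gripper is mounted at the origin on a cart in front of the work surface, level with it; the furniture and walls round the work are solid. World frame = base frame: x ahead of the robot, y to its left, z up, the work surface at z = 0. Lengths are in m, angles in degrees, forces in N, time in s.
With the tool pointing down it reaches from about 0.3 to 0.75 m from the base axis. Payload 8.5 kg.
Tool frame: the origin (TCP) lies on the centre line of the jaws, within the pads' length; the fingertips stand 19 mm ahead of it and the grasp point (between the pads) is the TCP (env.tcp_to_tips is the z of the fingertips in the tool frame, in m); z points along the fingers, y is the line along which they close (so a half turn about z gives the same grasp; the last joint's range is limited). The gripper opens to 85 mm and grips with 20 to 120 N. Pads are 22 mm wide; open, the fingers measure 114 mm over their backs; the gripper's body (76 mm by 85 mm) begins 54 mm behind the grasp point. The pads swing forward as they close: fully open they stand 13 mm farther back than shut.
Start: joints at [-87.852, 21.807, 74.336, -0, 83.858, -12.336], TCP at [0.138, -0.533, 0.25] pointing down, gripper open.
Joint ranges: [-178.18, 178.18], [-50.72, 133.34], [12.68, 142.11], [-81.47, 261.47], [9.98, 163.14], [-165.26, 165.26]. Speed limits (degrees/s): [136.94, 136.94, 180, 180, 180, 180].

INTERFACE

Orientations are given as a 3x3 rotation matrix whose columns are the frame's x, y, z axes.
In Python, from rig import env gives the robot as it stands.
- The arm moves only by the tool servo_tool, never from a script. Its argument "steps" is a list of rows, each an object of numbers: "tx", "ty", "tz": the shift along the world's x, y, z in cm; "yaw": the turn about the world's z in degrees; "claw": the finger opening in cm, from 0 to 8.54. In form: [{"tx": .., "ty": .., "tz": .., "yaw": .., "claw": ..}, ...]. A call has 1 to 20 rows; each row shifts and turns the commanded pose from where the row before left it; what a row does not reach is not made up. A row lasts 1/10 s, in which the tool goes at most 50 mm and 8.59 degrees, less where a joint would pass 70% of its speed; a pose out of reach is approached as far as the arm can. A call with a gripper value outside its range is refused whole. The fingers move at their own pace and stop on an object; "newtons" is the grip in N (left out, the last holds). Time passes only in rows, so rows that do not move let the fingers close. It gives the time, the measured TCP pose, the force, the opening and the grip force at its end, in the units of the state.
- env.observe(): the state, without advancing time (a new reading comes with each control period).
- env.get_image(name): name is "scene" or "top"; returns (picture, depth): 420x560x3 uint8, red, green, blue; 420x560 float32, m along the optical axis (not along the pixel's ray), 0 where there is no reading.
- env.camera_model(name): a dict with "fovy" (degrees; the focal length in pixels is half the picture's height over the tangent of half this angle, whatever the lens; pixels are square), "cx", "cy" (the principal point, pixels), "T" (4x4, takes a point from camera to world coordinates). Camera axes: x right, y down, z forward; pixel columns grow to the right and rows downward; lengths in m; the calibration is good to about 2 mm. A picture is of the moment at which its call begins. camera_model takes no time and is no camera call.
- env.close_job(): hands the job in; it is judged then, once.
The state is a dict: "time_s": time; "q": joint angles; "qvel": joint speeds; "joint_efforts": joint torques, N m; "position": TCP position; "tool_rot": TCP orientation; "ft_force": force on the tool from outside, world axes, zero at the start; "wrist_torque": the same for the moment, N m; "grip_width": finger opening in m; "gripper_force": force on a finger pad.
Only numpy, scipy, OpenCV 4.12 (cv2) and the standard library are available. Lean on these libraries where they do the work, as an engineer would, in place of code of your own. Each camera call takes 0.05 s, during which the arm holds its last target. There are 200 camera calls.

## Working session

There is one attempt and no reset: what is moved stays moved. The work goes in short steps, Python scripts to look and compute and a tool call to move; the robot and the scene stay as the last step left them, time stands still between calls to the robot, and variables do not carry over. Pictures are saved under pics/ and viewed, at most 10 in all, crops included, and the job is handed in when it is done.

Besides the shell and the picture viewer there is one more tool, called after "Emit:" as name(argument=value, ...) on one line, values as JSON. servo_tool: Moves the arm, as the interface text tells. Its arguments: {"type":"object","properties":{"steps":{"type":"array"},"newtons":{"type":"number"}},"required":["steps"]}

```bash
mkdir -p pics; ls
python3 - <<'E'
from rig import env
import cv2,numpy as np
for n in("scene","top"):
    im,d=env.get_image(n); m=env.camera_model(n)
    np.savez(f"{n}0.npz",im=im,d=d,**m)
    cv2.imwrite(f"pics/{n}0.png",im[:,:,::-1]); print(n,m["fovy"],m["cx"],m["cy"],np.round(m["T"],3).tolist())
s=env.observe();print(s["position"],s["tool_rot"],s["time_s"],s["ft_force"])
E
```

```text
pics
scene 54.03448947250323 276.4705957417188 209.8113869387547 [[0.572, -0.409, 0.711, -0.124], [-0.82, -0.291, 0.492, -0.489], [0.005, -0.865, -0.502, 0.538], [0.0, 0.0, 0.0, 1.0]]
top 46.46497151034494 285.6477643989337 208.91554122342163 [[0.028, -0.983, 0.181, 0.311], [-1.0, -0.028, 0.004, -0.045], [0.001, -0.181, -0.983, 1.183], [0.0, 0.0, 0.0, 1.0]]
[ 0.13755503 -0.53228922  0.24977849] [[ 9.68210731e-01  2.50135921e-01 -4.51894748e-05]
 [ 2.50135774e-01 -9.68209930e-01  1.27509297e-03]
 [ 2.75193658e-04 -1.24586221e-03 -9.99999186e-01]] 0.1 [ 0.47838266 -0.49450082 -0.35068878]
```

View pics/scene0.png

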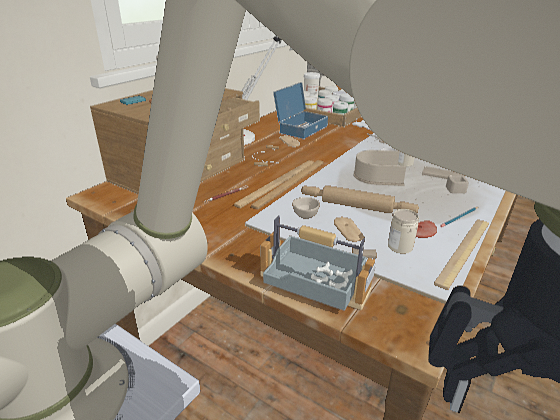

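View pics/top0.png

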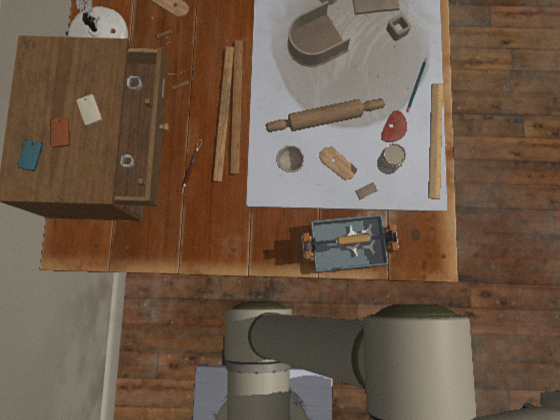

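```bash
cat > h.py <<'E'
import numpy as np
def cloud(d,fovy,cx,cy,T):
    h,w=d.shape; f=h/2/np.tan(np.radians(fovy)/2)
    v,u=np.mgrid[:h,:w]; P=np.stack([(u-cx)/f*d,(v-cy)/f*d,d],-1)
    P=P@np.array(T)[:3,:3].T+np.array(T)[:3,3]; P[d==0]=np.nan
    return P
E
python3 - <<'E'
import numpy as np,cv2
from h import cloud
for n,(a,b,c,e) in {"top":(205,280,295,405),"scene":(205,310,255,385)}.items():
    z=np.load(n+"0.npz");P=cloud(z["d"],float(z["fovy"]),float(z["cx"]),float(z["cy"]),z["T"])
    im=z["im"].astype(int);hsv=cv2.cvtColor(z["im"],cv2.COLOR_RGB2HSV)
    m=np.zeros(im.shape[:2],bool);m[a:b,c:e]=1
    k=m&(P[...,2]>.108)&(hsv[...,1]>70)&(P[...,2]<.15)&(hsv[...,2]>60)
    Q=P[k]; print(n,len(Q),Q.mean(0).round(4),Q.min(0).round(3),Q.max(0).round(3))
    q=Q[Q[:,2]>.12]; r=cv2.minAreaRect((q[:,:2]*1000).astype(np.float32));print("bar top",r,np.median(q[:,2]))
    vs,us=np.where(k);print("px",us.min(),us.max(),vs.min(),vs.max())
    g=m&(hsv[...,1]<110)&(P[...,2]>.02)&(P[...,2]<.065);q=P[g];print("tote",cv2.minAreaRect((q[:,:2]*1000).astype(np.float32)))
    st=m&(hsv[...,1]<40)&(hsv[...,2]>170)&(P[...,2]<.045);print("stilts",P[st].mean(0),st.sum())
E
```

```text
top 254 [ 0.4438 -0.1896  0.1243] [ 0.433 -0.274  0.108] [ 0.466 -0.154  0.131]
bar top ((448.2320861816406, -215.08050537109375), (17.13068962097168, 121.3910140991211), 8.410640716552734) 0.12512556458077573
px 337 392 230 244
tote ((445.3592224121094, -187.70034790039062), (117.88299560546875, 216.53260803222656), 7.318803787231445)
stilts [ 0.52212412 -0.20633511  0.01353621] 212
scene 437 [ 0.4348 -0.1919  0.1203] [ 0.428 -0.274  0.108] [ 0.46  -0.12   0.131]
bar top ((441.86468505859375, -215.93373107910156), (16.368284225463867, 119.472900390625), 9.411884307861328) 0.1258586055345569
px 282 364 226 245
tote ((553.0892944335938, -157.2657470703125), (375.5969543457031, 219.52137756347656), 16.175472259521484)
stilts [ 0.62193125 -0.1249643   0.01371391] 3628
```

Emit:
servo_tool(steps=[{"tx":2.5,"ty":1.5,"tz":0.5,"yaw":4.2},{"tx":2.5,"ty":1.5,"tz":0.5,"yaw":4.2},{"tx":2.5,"ty":1.5,"tz":0.5,"yaw":4.2},{"tx":2.5,"ty":1.5,"tz":0.5,"yaw":4.2},{"tx":2.5,"ty":1.5,"tz":0.5,"yaw":4.2},{"tx":2.5,"ty":1.5,"tz":0.5,"yaw":4.2},{"tx":2.5,"ty":1.5,"tz":0.5,"yaw":4.2},{"tx":2.5,"ty":1.5,"tz":0.5,"yaw":4.2},{"tx":2.5,"ty":1.5,"tz":0.5,"yaw":4.2},{"tx":2.5,"ty":1.5,"tz":0.5,"yaw":4.2},{"tx":2.5,"ty":1.5,"tz":0.5,"yaw":4.2},{"tx":2.5,"ty":1.5,"tz":0.5,"yaw":4.2},{"tx":2.5,"ty":1.5,"tz":0.5,"yaw":4.2},{"tx":2.5,"ty":1.5,"tz":0.5,"yaw":4.2},{"tx":2.5,"ty":1.5,"tz":0.5,"yaw":4.2},{"tx":2.5,"ty":1.5,"tz":0.5,"yaw":4.2},{"tx":2.5,"ty":1.5,"tz":0.5,"yaw":4.2},{"tx":2.5,"ty":1.5,"tz":0.5,"yaw":4.2},{"tx":2.5,"ty":1.5,"tz":0.5,"yaw":4.2},{"tx":2.5,"ty":1.5,"tz":0.5,"yaw":3.7}])

```text
invalid input at $.steps[0]: expected keys tx, ty, tz, yaw, claw
```

Emit:
servo_tool(steps=[{"tx":2.5,"ty":1.5,"tz":0.5,"yaw":4.2,"claw":8.5},{"tx":2.5,"ty":1.5,"tz":0.5,"yaw":4.2,"claw":8.5},{"tx":2.5,"ty":1.5,"tz":0.5,"yaw":4.2,"claw":8.5},{"tx":2.5,"ty":1.5,"tz":0.5,"yaw":4.2,"claw":8.5},{"tx":2.5,"ty":1.5,"tz":0.5,"yaw":4.2,"claw":8.5},{"tx":2.5,"ty":1.5,"tz":0.5,"yaw":4.2,"claw":8.5},{"tx":2.5,"ty":1.5,"tz":0.5,"yaw":4.2,"claw":8.5},{"tx":2.5,"ty":1.5,"tz":0.5,"yaw":4.2,"claw":8.5},{"tx":2.5,"ty":1.5,"tz":0.5,"yaw":4.2,"claw":8.5},{"tx":2.5,"ty":1.5,"tz":0.5,"yaw":4.2,"claw":8.5},{"tx":2.5,"ty":1.5,"tz":0.5,"yaw":4.2,"claw":8.5},{"tx":2.5,"ty":1.5,"tz":0.5,"yaw":4.2,"claw":8.5},{"tx":2.5,"ty":1.5,"tz":0.5,"yaw":4.2,"claw":8.5},{"tx":2.5,"ty":1.5,"tz":0.5,"yaw":4.2,"claw":8.5},{"tx":2.5,"ty":1.5,"tz":0.5,"yaw":4.2,"claw":8.5},{"tx":2.5,"ty":1.5,"tz":0.5,"yaw":4.2,"claw":8.5},{"tx":2.5,"ty":1.5,"tz":0.5,"yaw":4.2,"claw":8.5},{"tx":2.5,"ty":1.5,"tz":0.5,"yaw":4.2,"claw":8.5},{"tx":2.5,"ty":1.5,"tz":0.5,"yaw":4.2,"claw":8.5},{"tx":2.5,"ty":1.5,"tz":0.5,"yaw":3.7,"claw":8.5}])

```text
time_s: 2.1
position: [0.6384, -0.2317, 0.35]
tool_rot: [[-0.142, 0.99, -0.001], [0.99, 0.142, 0.0], [0.001, -0.001, -1.0]]
ft_force: [-0.2, 0.1, 0.1]
grip_width: 0.0847
gripper_force: 0.0
```

Emit:
servo_tool(steps=[{"tx":4,"ty":-1,"tz":0,"yaw":0,"claw":8.5},{"tx":4,"ty":-1,"tz":0,"yaw":0,"claw":8.5},{"tx":4,"ty":-1,"tz":0,"yaw":0,"claw":8.5},{"tx":4,"ty":-1,"tz":0,"yaw":0,"claw":8.5},{"tx":4,"ty":-1,"tz":0,"yaw":0,"claw":8.5}])

```text
time_s: 2.6
position: [0.7549, -0.2541, 0.3]
tool_rot: [[-0.138, 0.989, 0.055], [0.99, 0.139, -0.018], [-0.026, 0.052, -0.998]]
ft_force: [-0.6, -0.4, 0.3]
grip_width: 0.0847
gripper_force: 0.0
```

Emit:
servo_tool(steps=[{"tx":3,"ty":-1,"tz":3,"yaw":0,"claw":8.5},{"tx":3,"ty":-1,"tz":3,"yaw":0,"claw":8.5},{"tx":3,"ty":-1,"tz":3,"yaw":0,"claw":8.5},{"tx":3,"ty":-1,"tz":3,"yaw":0,"claw":8.5}])

```text
time_s: 3.0
position: [0.7508, -0.2528, 0.3514]
tool_rot: [[-0.134, 0.98, 0.146], [0.989, 0.142, -0.05], [-0.07, 0.138, -0.988]]
ft_force: [0.7, 0.6, -0.7]
grip_width: 0.0846
gripper_force: 0.0
```

Emit:
servo_tool(steps=[{"tx":3,"ty":-1,"tz":3,"yaw":0,"claw":8.5},{"tx":3,"ty":-1,"tz":3,"yaw":0,"claw":8.5},{"tx":3,"ty":-1,"tz":3,"yaw":0,"claw":8.5},{"tx":3,"ty":-1,"tz":3,"yaw":0,"claw":8.5}])

```text
time_s: 3.4
position: [0.7515, -0.2525, 0.3879]
tool_rot: [[-0.126, 0.965, 0.23], [0.986, 0.147, -0.078], [-0.109, 0.217, -0.97]]
ft_force: [-0.4, -0.6, -0.3]
grip_width: 0.0849
gripper_force: 0.0
```

Emit:
servo_tool(steps=[{"tx":3,"ty":-1,"tz":3,"yaw":0,"claw":8.5},{"tx":3,"ty":-1,"tz":3,"yaw":0,"claw":8.5},{"tx":3,"ty":-1,"tz":3,"yaw":0,"claw":8.5},{"tx":3,"ty":-1,"tz":3,"yaw":0,"claw":8.5},{"tx":3,"ty":-1,"tz":3,"yaw":0,"claw":8.5},{"tx":3,"ty":-1,"tz":3,"yaw":0,"claw":8.5}])

```text
time_s: 4.0
position: [0.757, -0.2539, 0.4365]
tool_rot: [[-0.107, 0.927, 0.359], [0.98, 0.16, -0.121], [-0.17, 0.339, -0.925]]
ft_force: [-0.5, 0.1, -0.7]
grip_width: 0.0849
gripper_force: 0.0
```

Emit:
servo_tool(steps=[{"tx":-4,"ty":1,"tz":-2,"yaw":0,"claw":8.5},{"tx":-4,"ty":1,"tz":-2,"yaw":0,"claw":8.5},{"tx":-4,"ty":1,"tz":-2,"yaw":0,"claw":8.5}])

```text
time_s: 4.3
position: [0.6554, -0.2293, 0.3854]
tool_rot: [[-0.108, 0.927, 0.359], [0.98, 0.161, -0.121], [-0.17, 0.339, -0.925]]
ft_force: [0.9, 0.1, 1.3]
grip_width: 0.0848
gripper_force: 0.0
```

Run:
```python
from rig import env
s=env.observe();import numpy as np;print(np.round(s["q"],1),s["time_s"])
z=np.load("top0.npz");from h import cloud;import cv2
P=cloud(z["d"],float(z["fovy"]),float(z["cx"]),float(z["cy"]),z["T"])
hsv=cv2.cvtColor(z["im"],cv2.COLOR_RGB2HSV);m=np.zeros(hsv.shape[:2],bool);m[225:255,332:376]=1
k=m&(P[...,2]>.115)&(hsv[...,1]>90);q=P[k];print(len(q),q.min(0),q.max(0),cv2.minAreaRect((q[:,:2]*1000).astype(np.float32)))
z=np.load("scene0.npz")
P=cloud(z["d"],float(z["fovy"]),float(z["cx"]),float(z["cy"]),z["T"])
hsv=cv2.cvtColor(z["im"],cv2.COLOR_RGB2HSV);m=np.zeros(hsv.shape[:2],bool);m[215:255,292:345]=1
k=m&(P[...,2]>.1)&(P[...,2]<.15)&(hsv[...,1]>90);q=P[k];print(len(q),q.min(0),q.max(0),cv2.minAreaRect((q[:,:2]*1000).astype(np.float32)))
```

```text
[-30.6  25.   50.3   4.5  82.9 -38.3] 4.3
232 [ 0.43371653 -0.22183622  0.117301  ] [ 0.45550507 -0.15454959  0.13071645] ((444.03570556640625, -188.44082641601562), (16.000524520874023, 67.55171203613281), 7.602270126342773)
447 [ 0.42759436 -0.22379801  0.10353671] [ 0.44806706 -0.15691276  0.12881272] ((437.23211669921875, -190.11427307128906), (14.322525978088379, 67.57310485839844), 6.4539690017700195)
```

Emit:
servo_tool(steps=[{"tx":-1,"ty":0,"tz":0,"yaw":-8.5,"claw":8.5},{"tx":-1,"ty":0,"tz":0,"yaw":-8.5,"claw":8.5},{"tx":-1,"ty":0,"tz":0,"yaw":-8.5,"claw":8.5},{"tx":-1,"ty":0,"tz":0,"yaw":-8.5,"claw":8.5},{"tx":-1,"ty":0,"tz":0,"yaw":-8.5,"claw":8.5},{"tx":-1,"ty":0,"tz":0,"yaw":-8.5,"claw":8.5},{"tx":-1,"ty":0,"tz":0,"yaw":-8.5,"claw":8.5},{"tx":0,"ty":0,"tz":0,"yaw":-8.5,"claw":8.5},{"tx":0,"ty":0,"tz":0,"yaw":-8.5,"claw":8.5},{"tx":0,"ty":0,"tz":0,"yaw":-8.5,"claw":8.5},{"tx":0,"ty":0,"tz":0,"yaw":-8.5,"claw":8.5},{"tx":0,"ty":0,"tz":0,"yaw":-8.5,"claw":8.5},{"tx":0,"ty":0,"tz":0,"yaw":-8.5,"claw":8.5},{"tx":0,"ty":0,"tz":0,"yaw":-8.5,"claw":8.5},{"tx":0,"ty":0,"tz":0,"yaw":-8.5,"claw":8.5},{"tx":0,"ty":0,"tz":0,"yaw":-8.5,"claw":8.5},{"tx":0,"ty":0,"tz":0,"yaw":-8.5,"claw":8.5},{"tx":0,"ty":0,"tz":0,"yaw":-8.5,"claw":8.5},{"tx":0,"ty":0,"tz":0,"yaw":-8.5,"claw":8.5},{"tx":0,"ty":0,"tz":0,"yaw":-8.5,"claw":8.5}])

```text
time_s: 6.3
position: [0.5869, -0.2297, 0.386]
tool_rot: [[0.271, -0.887, -0.373], [-0.948, -0.314, 0.058], [-0.169, 0.337, -0.926]]
ft_force: [0.5, 0.3, -0.3]
grip_width: 0.0849
gripper_force: 0.0
```

Emit:
servo_tool(steps=[{"tx":4,"ty":-1.3,"tz":0,"yaw":-8,"claw":8.5},{"tx":4,"ty":-1.3,"tz":0,"yaw":0,"claw":8.5},{"tx":4,"ty":-1.3,"tz":1,"yaw":0,"claw":8.5},{"tx":3,"ty":-1,"tz":3,"yaw":0,"claw":8.5},{"tx":3,"ty":-1,"tz":3,"yaw":0,"claw":8.5}])

```text
time_s: 6.8
position: [0.6315, -0.2381, 0.3718]
tool_rot: [[0.156, -0.942, -0.298], [-0.979, -0.187, 0.081], [-0.132, 0.279, -0.951]]
ft_force: [0.3, -0.2, 0.1]
grip_width: 0.085
gripper_force: 0.0
```

Tilt is unwinding as expected; keep pushing outward.

Emit:
servo_tool(steps=[{"tx":3,"ty":-1,"tz":2,"yaw":0,"claw":8.5},{"tx":3,"ty":-1,"tz":2,"yaw":0,"claw":8.5},{"tx":3,"ty":-1,"tz":2,"yaw":0,"claw":8.5},{"tx":3,"ty":-1,"tz":2,"yaw":0,"claw":8.5},{"tx":3,"ty":-1,"tz":2,"yaw":0,"claw":8.5},{"tx":3,"ty":-1,"tz":2,"yaw":0,"claw":8.5}])

```text
time_s: 7.4
position: [0.6462, -0.2387, 0.3771]
tool_rot: [[0.167, -0.962, -0.215], [-0.982, -0.182, 0.049], [-0.086, 0.203, -0.975]]
ft_force: [-0.7, -0.5, 0.6]
grip_width: 0.0846
gripper_force: 0.0
```

Emit:
servo_tool(steps=[{"tx":4,"ty":-1,"tz":2.5,"yaw":0,"claw":8.5},{"tx":4,"ty":-1,"tz":2.5,"yaw":0,"claw":8.5},{"tx":4,"ty":-1,"tz":2.5,"yaw":0,"claw":8.5},{"tx":4,"ty":-1,"tz":2.5,"yaw":0,"claw":8.5},{"tx":4,"ty":-1,"tz":2.5,"yaw":0,"claw":8.5},{"tx":4,"ty":-1,"tz":2.5,"yaw":0,"claw":8.5},{"tx":4,"ty":-1,"tz":2.5,"yaw":0,"claw":8.5},{"tx":4,"ty":-1,"tz":2.5,"yaw":0,"claw":8.5}])

```text
time_s: 8.2
position: [0.6872, -0.225, 0.3828]
tool_rot: [[0.179, -0.983, -0.049], [-0.984, -0.179, -0.011], [0.002, 0.051, -0.999]]
ft_force: [-0.9, -0.5, 0.2]
grip_width: 0.0851
gripper_force: 0.0
```

Emit:
servo_tool(steps=[{"tx":4,"ty":0,"tz":2.5,"yaw":0,"claw":8.5},{"tx":3.5,"ty":0,"tz":2.5,"yaw":0,"claw":8.5}])

```text
time_s: 8.4
position: [0.6995, -0.2058, 0.3882]
tool_rot: [[0.18, -0.984, -0.009], [-0.983, -0.18, -0.023], [0.021, 0.013, -1.0]]
ft_force: [0.6, -0.6, -1.2]
grip_width: 0.0849
gripper_force: 0.0
```

Emit:
servo_tool(steps=[{"tx":-3.2,"ty":0.2,"tz":-1.5,"yaw":-0.5,"claw":8.5},{"tx":-3.2,"ty":0.2,"tz":-1.5,"yaw":-0.5,"claw":8.5},{"tx":-3.2,"ty":0.2,"tz":-1.5,"yaw":-0.5,"claw":8.5},{"tx":-3.2,"ty":0.2,"tz":-1.5,"yaw":-0.5,"claw":8.5},{"tx":-3.2,"ty":0.2,"tz":-2.5,"yaw":-0.5,"claw":7},{"tx":-3.2,"ty":0.2,"tz":-2.5,"yaw":-0.4,"claw":7},{"tx":-3.2,"ty":0.2,"tz":-2.5,"yaw":0,"claw":6},{"tx":-3.3,"ty":0.3,"tz":-2.5,"yaw":0,"claw":5},{"tx":0,"ty":0,"tz":-2.5,"yaw":0,"claw":5},{"tx":0,"ty":0,"tz":0,"yaw":0,"claw":5}])

```text
time_s: 9.4
position: [0.4459, -0.1892, 0.2042]
tool_rot: [[0.131, -0.991, -0.014], [-0.991, -0.13, -0.02], [0.018, 0.017, -1.0]]
ft_force: [-0.0, 0.3, 1.0]
grip_width: 0.0499
gripper_force: 0.0
```

Run:
```python
from rig import env
import cv2,numpy as np
a=env.get_image("scene")[0];b=env.get_image("top")[0]
A=cv2.resize(a[140:320,230:410],(400,400));B=cv2.resize(b[190:290,300:400],(400,400))
cv2.imwrite("pics/c1.png",np.hstack([A,B])[:,:,::-1]);print(np.round(env.observe()["q"],1))
```

```text
[-36.3  17.8  88.4  -1.5  73.6 136.6]
```

View pics/c1.png

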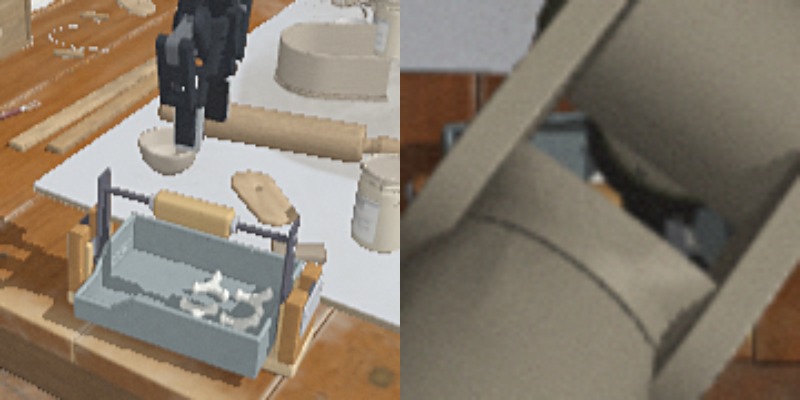

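Emit:
servo_tool(newtons=20, steps=[{"tx":-0.4,"ty":0,"tz":-2,"yaw":0,"claw":5},{"tx":0,"ty":0,"tz":-2,"yaw":0,"claw":5},{"tx":0,"ty":0,"tz":-2,"yaw":0,"claw":5},{"tx":0,"ty":0,"tz":-1.5,"yaw":0,"claw":5},{"tx":0,"ty":0,"tz":-1.5,"yaw":0,"claw":5},{"tx":0,"ty":0,"tz":0,"yaw":0,"claw":2.6},{"tx":0,"ty":0,"tz":0,"yaw":0,"claw":1.4},{"tx":0,"ty":0,"tz":0,"yaw":0,"claw":1},{"tx":0,"ty":0,"tz":0,"yaw":0,"claw":1},{"tx":0,"ty":0,"tz":0,"yaw":0,"claw":1}])

```text
time_s: 10.5
position: [0.4436, -0.1907, 0.117]
tool_rot: [[0.131, -0.991, -0.009], [-0.991, -0.131, -0.024], [0.023, 0.012, -1.0]]
ft_force: [-0.7, 0.6, 6.2]
grip_width: 0.0176
gripper_force: 25.8
```

Emit:
servo_tool(newtons=100, steps=[{"tx":0,"ty":0,"tz":0,"yaw":0,"claw":1},{"tx":0,"ty":0,"tz":0,"yaw":0,"claw":1},{"tx":0,"ty":0,"tz":0,"yaw":0,"claw":1},{"tx":0,"ty":0,"tz":0.4,"yaw":0,"claw":1},{"tx":0,"ty":0,"tz":0.4,"yaw":0,"claw":1},{"tx":0,"ty":0,"tz":0.4,"yaw":0,"claw":1},{"tx":0,"ty":0,"tz":0.4,"yaw":0,"claw":1}])

```text
time_s: 11.2
position: [0.443, -0.1905, 0.1326]
tool_rot: [[0.131, -0.991, -0.011], [-0.991, -0.131, -0.023], [0.021, 0.014, -1.0]]
ft_force: [0.7, 0.0, -3.5]
grip_width: 0.0166
gripper_force: 99.9
```

Emit:
servo_tool(steps=[{"tx":0,"ty":0,"tz":0.4,"yaw":0,"claw":1},{"tx":0,"ty":0,"tz":0.4,"yaw":0,"claw":1},{"tx":0,"ty":0,"tz":0.4,"yaw":0,"claw":1},{"tx":0,"ty":0,"tz":0.4,"yaw":0,"claw":1},{"tx":0,"ty":0,"tz":0.5,"yaw":0,"claw":1},{"tx":0,"ty":0,"tz":0.5,"yaw":0,"claw":1}])

```text
time_s: 11.8
position: [0.4429, -0.1903, 0.1582]
tool_rot: [[0.131, -0.991, -0.012], [-0.991, -0.131, -0.022], [0.021, 0.014, -1.0]]
ft_force: [0.0, -0.0, -3.6]
grip_width: 0.0166
gripper_force: 99.9
```

Emit:
servo_tool(steps=[{"tx":0,"ty":0,"tz":1,"yaw":0,"claw":1},{"tx":0,"ty":0,"tz":1.5,"yaw":0,"claw":1},{"tx":0,"ty":0,"tz":2,"yaw":0,"claw":1},{"tx":0,"ty":0,"tz":2,"yaw":0,"claw":1},{"tx":0,"ty":0,"tz":2,"yaw":0,"claw":1},{"tx":0,"ty":0,"tz":2,"yaw":0,"claw":1},{"tx":0,"ty":0,"tz":2,"yaw":0,"claw":1},{"tx":0,"ty":0,"tz":2,"yaw":0,"claw":1},{"tx":0,"ty":0,"tz":1.5,"yaw":0,"claw":1},{"tx":0,"ty":0,"tz":1,"yaw":0,"claw":1},{"tx":0,"ty":0,"tz":0,"yaw":0,"claw":1}])

```text
time_s: 12.9
position: [0.4431, -0.1904, 0.3291]
tool_rot: [[0.131, -0.991, -0.009], [-0.991, -0.131, -0.024], [0.022, 0.012, -1.0]]
ft_force: [0.8, 0.3, -3.3]
grip_width: 0.0162
gripper_force: 99.9
```

Run:
```python
from rig import env
import cv2,numpy as np
a=env.get_image("scene")[0];b=env.get_image("top")[0]
A=cv2.resize(a[60:300,220:460],(400,400));B=cv2.resize(b[150:310,270:430],(400,400))
cv2.imwrite("pics/c2.png",np.hstack([A,B])[:,:,::-1]);s=env.observe();print(np.round(s["q"],1),s["position"],s["ft_force"],s["wrist_torque"])
```

```text
[-36.6  12.2  75.6  -1.4  92.  135.8] [ 0.44275239 -0.19014942  0.32731419] [ 0.88116953  0.17104973 -2.99066508] [-0.00496054  0.00554253 -0.037948  ]
```

View pics/c2.png

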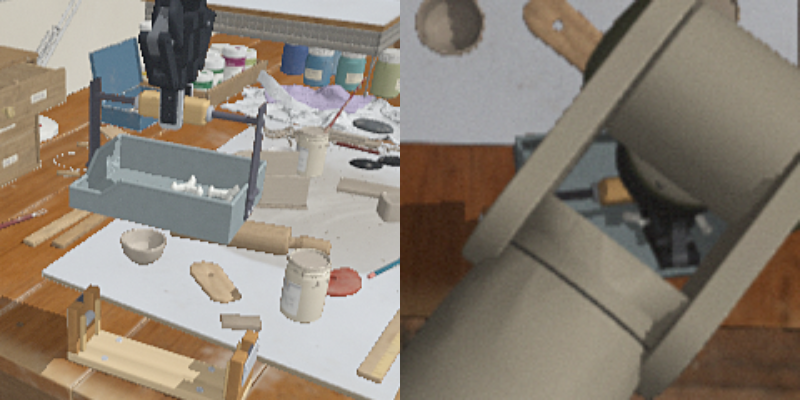

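Run:
```python
import numpy as np
from h import cloud
for n in("top","scene"):
    z=np.load(n+"0.npz");P=cloud(z["d"],float(z["fovy"]),float(z["cx"]),float(z["cy"]),z["T"]).reshape(-1,3)
    for a in np.arange(.55,1.2,.1):
        q=P[(P[:,0]>a)&(P[:,0]<a+.1)&(P[:,1]>-.45)&(P[:,1]<0)]
        q=q[q[:,2]<.6]
        if len(q)>20: print(n,round(a,2),np.nanpercentile(q[:,2],[50,99.5]).round(3),len(q))
```

```text
top 0.55 [0.011 0.094] 7447
top 0.65 [0.012 0.094] 6897
top 0.75 [0.012 0.057] 6174
top 0.85 [0.011 0.072] 6509
top 0.95 [0.013 0.072] 5961
top 1.05 [0.012 0.028] 2421
scene 0.55 [0.013 0.095] 5864
scene 0.65 [0.012 0.094] 6104
scene 0.75 [0.011 0.057] 4535
scene 0.85 [0.012 0.072] 4575
scene 0.95 [0.013 0.072] 2611
scene 1.05 [0.014 0.054] 1043
scene 1.15 [0.013 0.025] 122
```

Emit:
servo_tool(steps=[{"tx":0.5,"ty":0,"tz":0.3,"yaw":1,"claw":1},{"tx":1,"ty":-0.1,"tz":0.5,"yaw":2,"claw":1},{"tx":1.5,"ty":-0.2,"tz":0.5,"yaw":3,"claw":1},{"tx":1.5,"ty":-0.2,"tz":0.5,"yaw":3,"claw":1},{"tx":1.5,"ty":-0.2,"tz":0.5,"yaw":3,"claw":1},{"tx":1.5,"ty":-0.2,"tz":0.5,"yaw":3,"claw":1},{"tx":1.5,"ty":-0.2,"tz":0.5,"yaw":3,"claw":1},{"tx":1.5,"ty":-0.2,"tz":0.5,"yaw":3,"claw":1},{"tx":1.5,"ty":-0.2,"tz":0.5,"yaw":3,"claw":1},{"tx":1.5,"ty":-0.2,"tz":0.5,"yaw":3,"claw":1},{"tx":1.5,"ty":-0.2,"tz":0.5,"yaw":3,"claw":1},{"tx":1.5,"ty":-0.2,"tz":0.5,"yaw":3,"claw":1},{"tx":1.5,"ty":-0.2,"tz":0.5,"yaw":1,"claw":1},{"tx":1,"ty":-0.2,"tz":0.3,"yaw":1,"claw":1}])

```text
time_s: 14.4
position: [0.6342, -0.2153, 0.3928]
tool_rot: [[0.677, -0.736, 0.002], [-0.736, -0.677, -0.024], [0.019, 0.015, -1.0]]
ft_force: [0.0, 0.3, -3.1]
grip_width: 0.0163
gripper_force: 99.9
```

Emit:
servo_tool(steps=[{"tx":1.5,"ty":-0.5,"tz":0.5,"yaw":0,"claw":1},{"tx":1.5,"ty":-0.5,"tz":0.5,"yaw":0,"claw":1},{"tx":1.5,"ty":-0.5,"tz":1,"yaw":0,"claw":1},{"tx":1.5,"ty":-0.5,"tz":1,"yaw":0,"claw":1},{"tx":2,"ty":-0.6,"tz":2,"yaw":0,"claw":1},{"tx":2,"ty":-0.6,"tz":2,"yaw":0,"claw":1},{"tx":2,"ty":-0.6,"tz":2,"yaw":0,"claw":1},{"tx":2,"ty":-0.6,"tz":2,"yaw":0,"claw":1},{"tx":3,"ty":-1,"tz":3,"yaw":0,"claw":1},{"tx":3,"ty":-1,"tz":3,"yaw":0,"claw":1}])

```text
time_s: 15.4
position: [0.6825, -0.2298, 0.4437]
tool_rot: [[0.67, -0.734, 0.111], [-0.733, -0.678, -0.062], [0.121, -0.04, -0.992]]
ft_force: [0.6, -0.7, -3.3]
grip_width: 0.0162
gripper_force: 101.1
```

Emit:
servo_tool(steps=[{"tx":3,"ty":-1,"tz":3,"yaw":0,"claw":1},{"tx":3,"ty":-1,"tz":3,"yaw":0,"claw":1},{"tx":3,"ty":-1,"tz":3,"yaw":0,"claw":1},{"tx":3,"ty":-1,"tz":3,"yaw":0,"claw":1},{"tx":3,"ty":-1,"tz":3,"yaw":0,"claw":1},{"tx":3,"ty":-1,"tz":3,"yaw":0,"claw":1},{"tx":3,"ty":-1,"tz":3,"yaw":0,"claw":1},{"tx":3,"ty":-1,"tz":3,"yaw":0,"claw":1}])

```text
time_s: 16.2
position: [0.6976, -0.236, 0.4837]
tool_rot: [[0.639, -0.717, 0.278], [-0.718, -0.686, -0.119], [0.276, -0.123, -0.953]]
ft_force: [0.5, -0.4, -2.0]
grip_width: 0.0161
gripper_force: 101.2
```

Emit:
servo_tool(steps=[{"tx":3,"ty":-1,"tz":3,"yaw":0,"claw":1},{"tx":3,"ty":-1,"tz":3,"yaw":0,"claw":1},{"tx":3,"ty":-1,"tz":3,"yaw":0,"claw":1},{"tx":3,"ty":-1,"tz":3,"yaw":0,"claw":1},{"tx":0,"ty":0,"tz":0,"yaw":0,"claw":1},{"tx":0,"ty":0,"tz":0,"yaw":0,"claw":1}])

```text
time_s: 16.8
position: [0.7087, -0.2402, 0.5013]
tool_rot: [[0.613, -0.703, 0.36], [-0.707, -0.692, -0.148], [0.353, -0.164, -0.921]]
ft_force: [0.1, -0.3, -3.2]
grip_width: 0.0165
gripper_force: 101.2
```

Run:
```python
from rig import env
import cv2,numpy as np
a=env.get_image("scene")[0];b=env.get_image("top")[0]
A=cv2.resize(a[0:280,240:520],(400,400));B=cv2.resize(b[40:240,240:440],(400,400))
cv2.imwrite("pics/c3.png",np.hstack([A,B])[:,:,::-1]);s=env.observe();print(np.round(s["q"],1),s["position"],s["ft_force"],s["wrist_torque"])
```

```text
[-28.5  35.8  12.8   2.6 108.7 110. ] [ 0.70881659 -0.24021121  0.50102009] [-1.42739905 -0.60571047 -3.42147432] [ 0.19450986  0.47604584 -0.05146342]
```

View pics/c3.png

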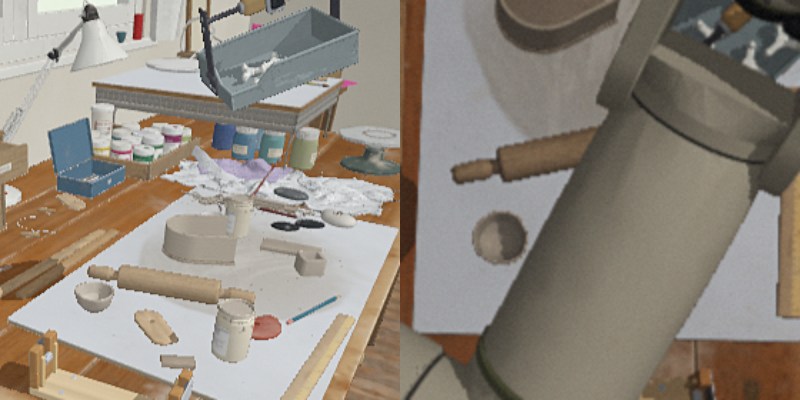

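```bash
cat > st.py <<'E'
from rig import env
import cv2,numpy as np,sys
from h import cloud
s=env.observe();R=np.array(s["tool_rot"]);Rt=np.stack([-R[:,1],-R[:,0],-R[:,2]],1);p=np.array(s["position"])-.103*Rt[:,2]
crops=[]
for n in("scene","top"):
    im,d=env.get_image(n);m=env.camera_model(n);P=cloud(d,**{k:m[k] for k in("fovy","cx","cy","T")})
    Q=(P-p)@Rt*1000
    hsv=cv2.cvtColor(im,cv2.COLOR_RGB2HSV)
    box=(abs(Q[...,0])<60)&(abs(Q[...,1])<86)&(Q[...,2]>-3)&(Q[...,2]<45)
    w=box&(hsv[...,1]<35)&(hsv[...,2]>165)&(abs(Q[...,0])<57)&(abs(Q[...,1])<82)&(Q[...,2]<25)
    nn,l,st,c=cv2.connectedComponentsWithStats(w.astype(np.uint8))
    print(n,box.sum(),w.sum())
    for i in range(1,nn):
        if st[i,4]>8:q=Q[l==i];print("  comp",st[i].tolist(),q.mean(0).round(),q.min(0).round(),q.max(0).round())
    vs,us=np.where(box)
    if len(us):
        a,b,c_,e=max(vs.min()-8,0),vs.max()+8,max(us.min()-8,0),us.max()+8
        c=im[a:b,c_:e];k=390/max(c.shape[:2]);c=cv2.resize(c,None,fx=k,fy=k,interpolation=cv2.INTER_CUBIC)
        o=np.zeros((400,400,3),np.uint8);o[:c.shape[0],:c.shape[1]]=c;crops.append(o)
cv2.imwrite(sys.argv[1],np.hstack(crops)[:,:,::-1]);print(s["time_s"],np.round(s["q"],1),s["position"].round(3),s["ft_force"].round(1),"low dir tote",Rt[2,:2].round(3))
E
python3 st.py pics/c4.png
```

```text
scene 4640 150
  comp [418, 40, 12, 15, 66] [ 1. 20. 13.] [-9.  5.  5.] [16. 34. 18.]
  comp [404, 48, 13, 13, 74] [-1. 48. 13.] [-13.  34.   5.] [42. 62. 19.]
top 1498 39
  comp [423, 57, 6, 10, 21] [-34.   7.  11.] [-39.   4.   8.] [-25.  12.  17.]
16.9 [-28.5  35.8  12.8   2.6 108.7 110. ] [ 0.709 -0.24   0.501] [-1.4 -0.6 -3.4] low dir tote [ 0.164 -0.352]
```

View pics/c4.png

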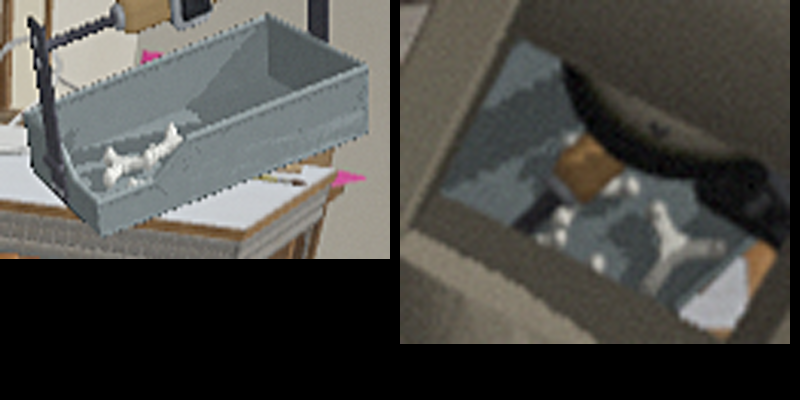

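Emit:
servo_tool(steps=[{"tx":-0.5,"ty":0,"tz":-0.3,"yaw":-2,"claw":1},{"tx":-1,"ty":0,"tz":-0.5,"yaw":-4,"claw":1},{"tx":-1,"ty":0,"tz":-0.5,"yaw":-4,"claw":1},{"tx":-1,"ty":0,"tz":-0.5,"yaw":-4,"claw":1},{"tx":-1,"ty":0,"tz":-0.5,"yaw":-4,"claw":1},{"tx":-1,"ty":0,"tz":-0.5,"yaw":-4,"claw":1},{"tx":-1,"ty":0,"tz":-0.5,"yaw":-4,"claw":1},{"tx":-1,"ty":0,"tz":-0.5,"yaw":-4,"claw":1},{"tx":-0.5,"ty":0,"tz":-0.5,"yaw":-4,"claw":1},{"tx":0,"ty":0,"tz":0,"yaw":-4,"claw":1},{"tx":0,"ty":0,"tz":0,"yaw":-4,"claw":1},{"tx":0,"ty":0,"tz":0,"yaw":-4,"claw":1},{"tx":0,"ty":0,"tz":0,"yaw":-4,"claw":1}])

```text
time_s: 18.3
position: [0.6288, -0.2401, 0.4583]
tool_rot: [[-0.15, -0.982, 0.118], [-0.924, 0.097, -0.371], [0.353, -0.165, -0.921]]
ft_force: [-0.1, -0.6, -3.1]
grip_width: 0.0163
gripper_force: 101.2
```

Emit:
servo_tool(steps=[{"tx":1.5,"ty":-0.5,"tz":0.5,"yaw":0,"claw":1},{"tx":2,"ty":-0.6,"tz":1,"yaw":0,"claw":1},{"tx":2,"ty":-0.6,"tz":1.5,"yaw":0,"claw":1},{"tx":3,"ty":-1,"tz":2,"yaw":0,"claw":1},{"tx":3,"ty":-1,"tz":2,"yaw":0,"claw":1},{"tx":3,"ty":-1,"tz":2,"yaw":0,"claw":1},{"tx":3,"ty":-1,"tz":2,"yaw":0,"claw":1},{"tx":3,"ty":-1,"tz":2,"yaw":0,"claw":1}])

```text
time_s: 19.1
position: [0.7082, -0.2742, 0.481]
tool_rot: [[-0.154, -0.965, 0.213], [-0.91, 0.055, -0.411], [0.385, -0.257, -0.886]]
ft_force: [0.7, 0.2, -3.0]
grip_width: 0.0166
gripper_force: 102.6
```

Emit:
servo_tool(steps=[{"tx":3,"ty":-0.5,"tz":3,"yaw":0,"claw":1},{"tx":3,"ty":-0.5,"tz":3,"yaw":0,"claw":1},{"tx":3,"ty":-0.5,"tz":3,"yaw":0,"claw":1},{"tx":3,"ty":-0.5,"tz":3,"yaw":0,"claw":1},{"tx":3,"ty":-0.5,"tz":3,"yaw":0,"claw":1},{"tx":3,"ty":-0.5,"tz":3,"yaw":0,"claw":1},{"tx":0,"ty":0,"tz":0,"yaw":0,"claw":1},{"tx":0,"ty":0,"tz":0,"yaw":0,"claw":1},{"tx":0,"ty":0,"tz":0,"yaw":0,"claw":1}])

```text
time_s: 20.0
position: [0.7241, -0.2631, 0.5143]
tool_rot: [[-0.166, -0.93, 0.329], [-0.891, -0.002, -0.455], [0.424, -0.368, -0.828]]
ft_force: [-0.1, 0.4, -2.4]
grip_width: 0.0163
gripper_force: 102.6
```

```bash
python3 st.py pics/c5.png
```

```text
scene 4307 249
  comp [514, 0, 8, 15, 64] [ 36. -81.  12.] [ 20. -82.   4.] [ 56. -80.  24.]
  comp [501, 14, 12, 24, 137] [-34. -81.  14.] [-56. -82.   2.] [ -7. -80.  25.]
  comp [420, 42, 8, 11, 33] [-7. 78. 18.] [-27.  63.  12.] [12. 82. 25.]
top 3429 0
20.0 [-23.7  36.6  12.8 -16.8  99.9 154. ] [ 0.724 -0.263  0.514] [-0.1  0.4 -2.4] low dir tote [ 0.368 -0.424]
```

View pics/c5.png

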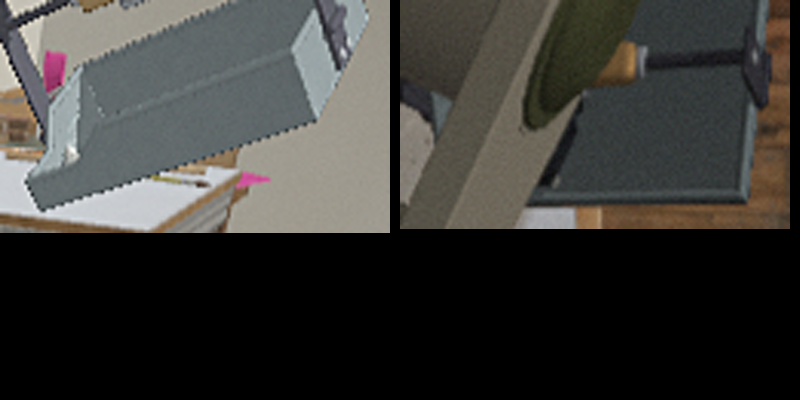

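Emit:
servo_tool(steps=[{"tx":-0.5,"ty":0,"tz":-0.5,"yaw":2,"claw":1},{"tx":-0.6,"ty":0,"tz":-0.8,"yaw":3,"claw":1},{"tx":-0.6,"ty":0,"tz":-0.8,"yaw":3,"claw":1},{"tx":-0.6,"ty":0,"tz":-0.8,"yaw":3,"claw":1},{"tx":-0.6,"ty":0,"tz":-0.8,"yaw":3,"claw":1},{"tx":-0.6,"ty":0,"tz":-0.8,"yaw":3,"claw":1},{"tx":-0.6,"ty":0,"tz":-0.8,"yaw":3,"claw":1},{"tx":-0.6,"ty":0,"tz":-0.8,"yaw":3,"claw":1},{"tx":-0.6,"ty":0,"tz":-0.8,"yaw":3,"claw":1},{"tx":-0.6,"ty":0,"tz":-0.8,"yaw":3,"claw":1},{"tx":-0.6,"ty":0,"tz":-0.8,"yaw":3,"claw":1},{"tx":-0.6,"ty":0,"tz":-0.8,"yaw":3,"claw":1},{"tx":-0.6,"ty":0,"tz":-0.8,"yaw":3,"claw":1},{"tx":-0.6,"ty":0,"tz":-0.8,"yaw":3,"claw":1},{"tx":-0.6,"ty":0,"tz":-0.8,"yaw":3,"claw":1},{"tx":-0.6,"ty":0,"tz":-0.8,"yaw":3,"claw":1},{"tx":-0.6,"ty":0,"tz":-0.8,"yaw":3,"claw":1},{"tx":-0.4,"ty":0,"tz":-0.5,"yaw":2,"claw":1},{"tx":-0.2,"ty":0,"tz":-0.3,"yaw":1,"claw":1},{"tx":0,"ty":0,"tz":0,"yaw":0,"claw":1}])

```text
time_s: 22.1
position: [0.6167, -0.2633, 0.3734]
tool_rot: [[0.611, -0.558, 0.561], [-0.669, -0.743, -0.011], [0.423, -0.368, -0.828]]
ft_force: [-0.5, -0.4, -3.2]
grip_width: 0.0164
gripper_force: 102.6
```

```bash
python3 st.py pics/c6.png
```

```text
scene 5133 315
  comp [372, 115, 13, 6, 19] [43. 61.  6.] [36. 48.  3.] [55. 69.  9.]
  comp [379, 120, 31, 30, 248] [-23.  52.  14.] [-55.  22.   4.] [ 9. 82. 24.]
  comp [389, 124, 8, 3, 9] [ 9. 43.  5.] [ 8. 36.  3.] [13. 49.  6.]
top 3763 72
  comp [392, 121, 7, 13, 24] [-9. 35. 11.] [-16.  27.   7.] [ 5. 45. 16.]
  comp [378, 141, 11, 6, 29] [-16.  70.  11.] [-23.  62.   8.] [-5. 76. 16.]
  comp [393, 147, 4, 5, 13] [-40.  63.  12.] [-44.  59.   9.] [-35.  66.  15.]
22.1 [-40.7  19.2  64.9  22.4  69.8  88.5] [ 0.617 -0.263  0.373] [-0.5 -0.4 -3.2] low dir tote [ 0.368 -0.423]
```

View pics/c6.png

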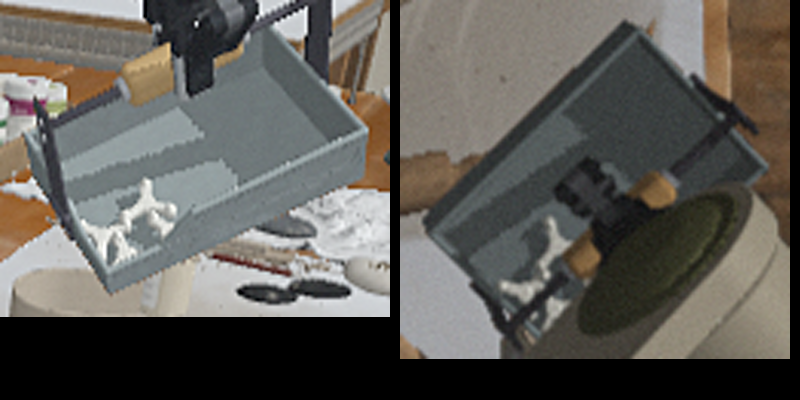

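Run:
```python
from rig import env
import cv2,numpy as np
a=env.get_image("scene")[0][100:170,350:430];b=env.get_image("top")[0][105:175,360:440]
f=lambda c:cv2.resize(c,(400,350),interpolation=cv2.INTER_CUBIC)
cv2.imwrite("pics/c7.png",np.hstack([f(a),f(b)])[:,:,::-1])
```

```text
(no output)
```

View pics/c7.png

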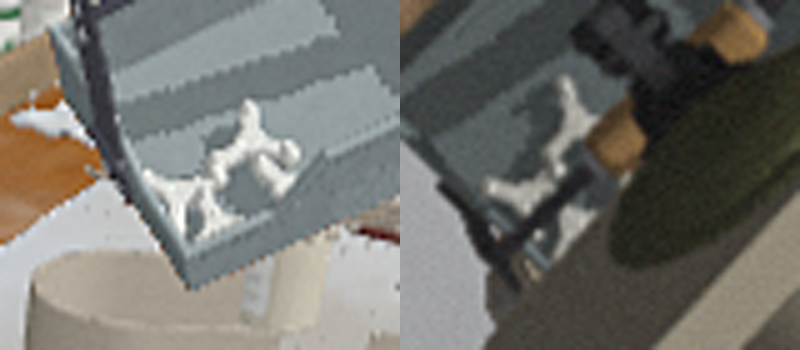

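Run:
```python
from rig import env
import numpy as np
s=env.observe();print(s["time_s"],np.abs(s["qvel"]).max(),s["ft_force"],s["gripper_force"])
print(env.close_job())
```

```text
22.3 0.17120599462883157 [ 0.54334599  0.60190355 -3.11686591] 102.6561713218689
the job is handed in; nothing more can be done
None
```

The tote is out of its dock and held still in the air, tilted about 34° towards the scoop corner; all four stilts are visible together in that corner, and the job was handed in at about 22 s (the judge's result isn't shown).

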